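Turn the blue divider of the chart binder

ROBOT

A 7-joint arm with a two-finger parallel gripper is mounted at the origin on a cart in front of the work surface, level with it; the furniture and walls round the work are solid. World frame = base frame: x ahead of the robot, y to its left, z up, the work surface at z = 0. Lengths are in m, angles in rad, forces in N, time in s.
With the tool pointing down it reaches from about 0.425 to 0.875 m from the base axis. Payload 8.4 kg.
Tool frame: the origin (TCP) lies midway between the tips of the shut fingers; the grasp point (between the pads) lies 19 mm behind it (env.grip_point_offset is the distance from the TCP to the grasp point, in m); x points along the fingers, y is the direction in which the jaws open and shut, and the axes are right-handed (so a half turn about x gives the same grasp; the last joint's range is limited). The gripper opens to 87 mm and grips with 3 to 60 N. Pads are 19 mm wide; open, the fingers measure 117 mm over their backs; the gripper's body (75 mm by 190 mm) begins 51 mm behind the grasp point.
Start: joints at [-1.325, 0.333, 0.04, 1.465, -0.013, 1.343, -0.059], TCP at [0.22, 0.612, 0.223] pointing down, gripper open.
Joint ranges: [-2.58, 2.58], [-0.38, 2.09], [-1.3, 1.39], [0.25, 2.4], [-1.5, 4.64], [0.08, 2.09], [-2.65, 2.65]. Speed limits (rad/s): [2.22, 2.22, 2.79, 2.79, 3.14, 3.14, 3.14].

INTERFACE

Orientations are given as a unit quaternion [x, y, z, w].
In Python, from rig import get_obs, imaging, env gives the robot as it stands.
- The arm moves only by the tool servo_tool, never from a script. Its argument "rows" is text: rows parted by semicolons, each of 6 numbers parted by spaces: the shift along the tool's x, y, z in mm, then the turn, a rotation vector about the tool's x, y, z in rad. In form: dx dy dz rx ry rz; .... A call has 1 to 10 rows; each row is the pose to reach, as a shift and turn from the pose commanded when the call began, along the tool's axes at that moment; what a row does not reach only later rows make up. A row lasts 1/10 s, in which the tool goes at most 50 mm and 8.59 degrees, less where a joint would pass 70% of its speed; a pose out of reach is approached as far as the arm can. A call with a gripper value outside its range is refused whole. "jaw" is the finger opening in mm, from 0 to 87, set as the call begins (left out, the last holds). The fingers move at their own pace and stop on an object; the grip force is fixed at half the most. Time passes only in rows, so rows that repeat a pose let the fingers close. It gives the time, the measured TCP pose, the force and the opening at its end, in the units of the state.
- get_obs(): the state, without advancing time (a new reading comes with each control period).
- imaging.capture(name): name is "side" or "top" or "wrist"; returns the picture (400x640x3 uint8, blue, green, red); there is no depth.
- imaging.camera_params(name): a dict with "fx", "fy", "cx", "cy" (pixels), "R" (3x3) and "t" (3): a world point X has camera coordinates R X + t. Camera axes: x right, y down, z forward; pixel columns grow to the right and rows downward; lengths in m; the calibration is good to about 2 mm. The wrist camera is an equidistant fisheye: a pixel r from the principal point sees the ray r / f radians off the axis. A picture is of the moment at which its call begins: read the wrist's pose just before it. camera_params takes no time and is no camera call; for the wrist camera it gives the pose at the moment of the call.
- env.sign_off(): hands the job in, once; it reports no verdict.
The state is a dict: "t": time; "joints": joint angles; "dq": joint speeds; "effort": joint torques, N m; "tool_pos": TCP position; "ee_rot": TCP orientation; "contact_force": force on the tool from outside, world axes, zero at the start; "torque": the same for the moment, N m; "width": finger opening in m.
Only numpy, scipy, OpenCV 4.12 (cv2) and the standard library are available. Lean on these libraries where they do the work, as an engineer would, in place of code of your own. Each camera call takes 0.05 s, during which the arm holds its last target. There are 200 camera calls.

TASK

In the open chart binder, turn the stiff blue divider leaf over the rings to the left-hand side: keep the gripper's fingers shut, push the leaf up with the fingertips from under its overhanging blue tab, push it on over, and press it down until it lies flat on the left, then move clear. Do not pinch the leaf between the fingers, leave the yellow leaf lying on the right and the red leaf lying on the left, and do not move or pick up anything else on the table.

Things in the scene. Friction and masses are not known exactly. Their poses are not given: they have to be found in the camera images.
- binder: Open A5 ring binder, fixed on the table, covers 226 mm along the spine by 344 mm, 3 mm thick. Origin: on the table under the spine's middle; x along the spine away from the robot, y to the left, z up. On each side a solid wad of pages, 16 to 148 mm from the spine, 210 mm long, top 48 mm up, carries the leaves. Steel rings arch over the spine to 77 mm up.
- blue_leaf (a joint): Rigid blue leaf, 3.5 mm thick, 80 g, on the yellow one: 0 = flat on the right, 3.14 = flat on the left; starts at 0 to 0.2. Hinge line along binder x at y = 0, z = 55.5 mm; plate 12 to 148 mm from it, 210 mm long, tab out to 188 mm. Stiff hinge (0.13 N m friction): it stays at any angle, so push it all the way down.
- blue_tab (a point): Centre of the blue leaf's tab, 50 mm along the spine, 40 mm out past the pages, 3.5 mm thick, at binder x = -60 mm, 166 mm from the hinge line. When flat, 53 mm above the table with nothing between but the 3 mm cover (out to 172 mm). Axes turn with the leaf: as the binder's at angle 0; z is the leaf's normal.
- yellow_leaf (a joint): Yellow leaf under the blue one, same build and stiff hinge (hinge line 51 mm up), tab at binder x = +65 mm; 0 = flat on the right, grows as it is lifted. Starts at 0.
- red_leaf (a joint): Red leaf lying on the left, same build and stiff hinge (hinge line 51 mm up), tab at binder x = 0; 0 = flat on the left, grows as it is lifted. Starts at 0.
- marker_mid (a point): Bystander, loose: grey thick marker with a red cap, 137 mm long, 18 mm thick, lying beyond the binder. The point is its centre.
- vial_1_mid (a point): Bystander, loose: small clear glass vial with a red cap, 23 mm wide, 48 mm tall, standing beyond the binder. The point is its centre.
- vial_3_mid (a point): Bystander, loose: amber-filled glass vial with a blue cap, 23 mm wide, 58 mm tall, standing beyond the binder. The point is its centre.
- oximeter_mid (a point): Bystander, loose: blue and white finger oximeter, 33x58x30 mm, left of the binder. The point is its centre.
- plaster_roll_mid (a point): Bystander, loose: white roll of plaster, 46 mm across, 30 mm tall, left of the binder. The point is its centre.
- pen_black_mid (a point): Bystander, loose: black ball pen, 148 mm long, 10 mm thick, near right. The point is its centre.

How it is judged:
By the outcome, as a careful person would: the job done as asked, in the order asked, and still so for the second after the job is handed in, with the robot touching nothing.
It also fails if it takes over 48 s, if anything falls off the work surface, if the arm or the gripper's body presses on something with over 40 N, if the wrist force passes 120 N, or if a joint passes its speed limit or range.

## Working session

There is one attempt and no reset: what is moved stays moved. The work goes in short steps, Python scripts to look and compute and a tool call to move; the robot and the scene stay as the last step left them, time stands still between calls to the robot, and variables do not carry over. Pictures are saved under pics/ and viewed, about 8 in all and at most 12, crops included, and the job is handed in when it is done.

Besides the shell and the picture viewer there is one more tool, called after ">>>" as name(argument=value, ...) on one line, values as JSON. servo_tool: Moves the arm, as the interface text tells. Its arguments: {"type":"object","properties":{"rows":{"type":"string"},"jaw":{"type":"number"}},"required":["rows"]}

```bash
ls; mkdir -p pics; python3 - <<'E'
from rig import get_obs, imaging, env
import cv2
o=get_obs();print(o)
for n in("top","side"):
    cv2.imwrite(f"pics/{n}0.png",imaging.capture(n)); print(n,imaging.camera_params(n))
E
```

```text
pics
{'t': 0.0, 'joints': array([-1.32521124,  0.3339033 ,  0.03985534,  1.46628787, -0.0133974 ,
        1.3432653 , -0.05852096]), 'dq': array([-0.00041524, -0.00111371,  0.00072868,  0.00164116, -0.00113505,
       -0.00067249, -0.00121429]), 'effort': array([-4.75906290e-04, -6.56346273e+01,  1.33497253e+00, -4.03816366e+01,
       -5.97830373e-02,  4.45050909e-02,  1.43903690e-04]), 'tool_pos': array([0.21955679, 0.61130132, 0.22165579]), 'ee_rot': array([ 0.1207423 ,  0.69668413, -0.12186589,  0.69656387]), 'contact_force': array([-0.82755853,  0.11489428, -0.34537722]), 'torque': array([-0.02324077,  0.01836119,  0.01777919]), 'width': 0.0872364130589684}
top {'fx': 389.7232337562278, 'fy': 389.7232337562278, 'cx': 316.46919766345826, 'cy': 197.60278595905925, 'R': array([[ 0.00474372, -0.99998727, -0.00172119],
       [-0.98303801, -0.00434773, -0.18335042],
       [ 0.1833406 ,  0.00256176, -0.98304611]]), 't': array([-0.05095511,  0.59174647,  1.46689956])}
side {'fx': 501.25685032617275, 'fy': 501.25685032617275, 'cx': 320.1932125399287, 'cy': 199.98741164125045, 'R': array([[ 0.60186412, -0.79859496,  0.00238031],
       [-0.60580032, -0.45850176, -0.65021696],
       [ 0.52035137,  0.38990027, -0.75974485]]), 't': array([-0.40308514,  0.35532613,  1.33884858])}
```

View pics/top0.png

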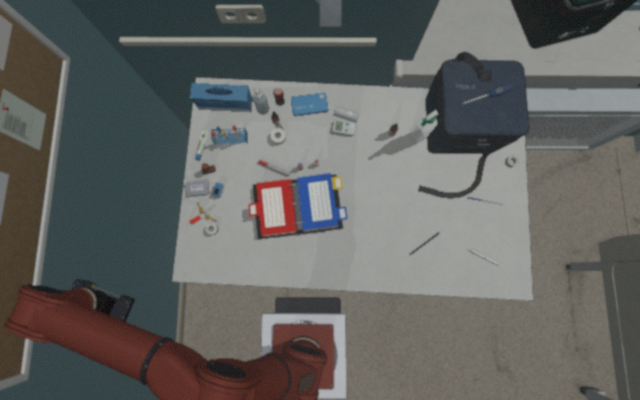

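View pics/side0.png

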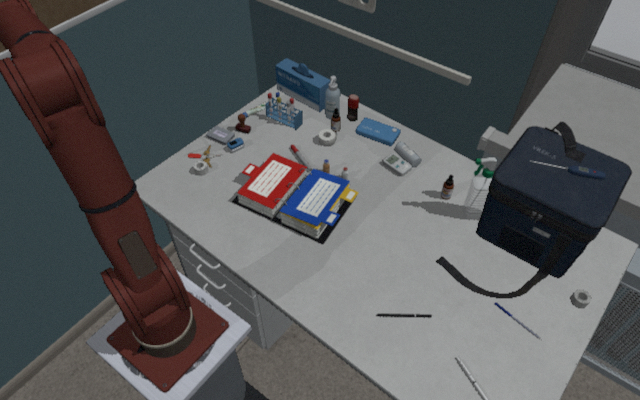

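The top view shows the binder at about (251–344, 175–237), with the blue tab near (342, 212) and the yellow tab near (337, 183). The side view shows the blue tab near (332, 218). I'll enlarge both.

```bash
python3 - <<'E'
import cv2,numpy as np
a=cv2.imread("pics/top0.png")[165:245,240:360]; b=cv2.imread("pics/side0.png")[145:245,225:365]
cv2.imwrite("pics/c_top.png",cv2.resize(a,None,fx=6.5,fy=6.5,interpolation=cv2.INTER_CUBIC))
cv2.imwrite("pics/c_side.png",cv2.resize(b,None,fx=5.5,fy=5.5,interpolation=cv2.INTER_CUBIC))
E
```

```text
(no output)
```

View pics/c_top.png

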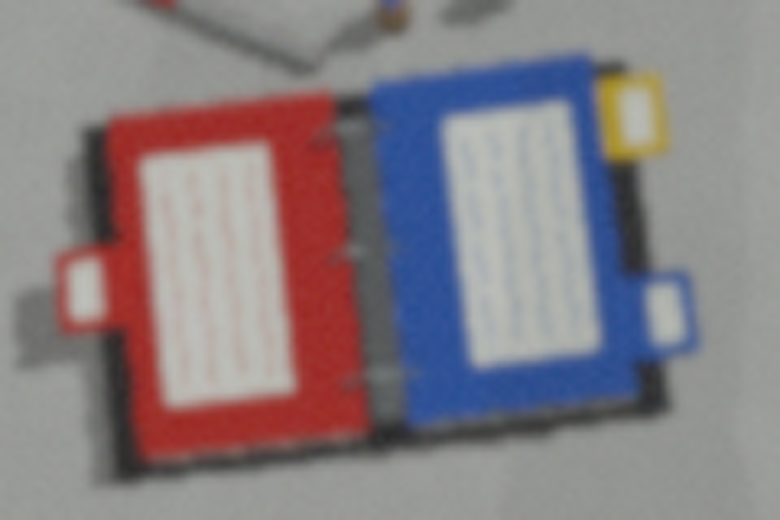

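View pics/c_side.png

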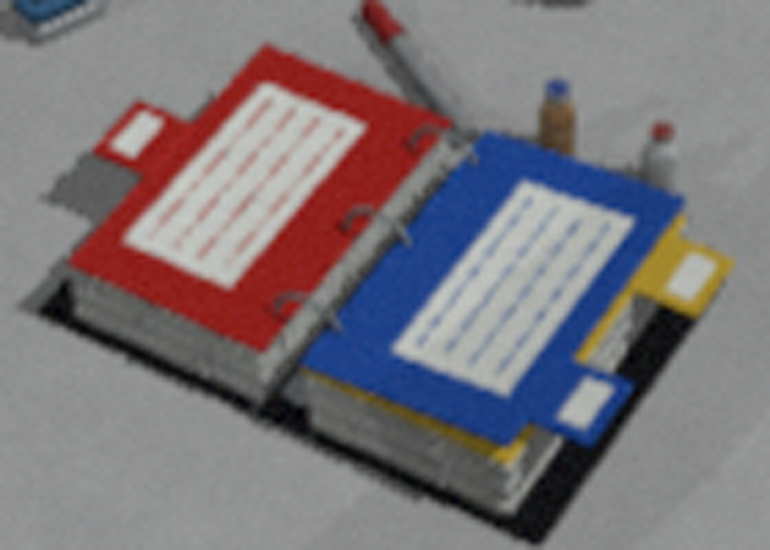

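The red leaf lies on the left and the blue leaf on the right, slightly raised over the yellow one. I'll fit the binder pose and the blue angle from the corners I read off.

```bash
cat > fit.py <<'E'
import numpy as np
from scipy.optimize import least_squares
from rig import imaging
def leaf(hz,s):  # returns f(bx,r,angle); s=-1 right, +1 left
    return lambda bx,r,a:np.array([bx,s*r*np.cos(a)-s*0*a,hz+r*np.sin(a)])
R,B,Y=("R",.0527),("B",.0572),("Y",.0527)
top=[(145,460,'R',-105,148),(107,120,'R',105,148),(332,95,'R',105,12),(370,435,'R',-105,12),
(372,82,'B',105,12),(592,55,'B',105,148),(410,425,'B',-105,12),(640,398,'B',-105,148),(692,270,'B',-35,188),(696,352,'B',-85,188),
(660,72,'Y',90,188),(665,155,'Y',40,188),(57,258,'R',25,188),(63,333,'R',-25,188),(668,410,'C',-113,-172),(118,480,'C',-113,172)]
side=[(265,45,'R',105,148),(72,262,'R',-105,148),(452,122,'R',105,12),(262,352,'R',-105,12),
(485,133,'B',105,12),(685,198,'B',105,148),(302,368,'B',-105,12),(512,442,'B',-105,148),(632,378,'B',-35,188),(592,445,'B',-85,188),
(733,262,'Y',90,188),(693,318,'Y',40,188),(540,543,'C',-113,-172),(20,305,'C',-113,172)]
obs=[("top",240+(u+.5)/6.5-.5,165+(v+.5)/6.5-.5,k,x/1e3,r/1e3) for u,v,k,x,r in top]+\
    [("side",225+(u+.5)/5.5-.5,145+(v+.5)/5.5-.5,k,x/1e3,r/1e3) for u,v,k,x,r in side]
P={n:imaging.camera_params(n) for n in("top","side")}
def loc(k,x,r,a):
    if k=='R':return [x,r,.0527]
    if k=='Y':return [x,-r,.0527]
    if k=='C':return [x,r,.003]
    n=.00175; return [x,-(r*np.cos(a))+n*np.sin(a),.0555+r*np.sin(a)+n*np.cos(a)]
def world(p,q):
    c,s=np.cos(p[2]),np.sin(p[2]); return np.array([p[0]+c*q[0]-s*q[1],p[1]+s*q[0]+c*q[1],q[2]])
def res(p):
    o=[]
    for n,u,v,k,x,r in obs:
        d=P[n]; c=d["R"]@world(p,loc(k,x,r,p[3]))+d["t"]
        o+=[d["fx"]*c[0]/c[2]+d["cx"]-u,d["fy"]*c[1]/c[2]+d["cy"]-v]
    return np.array(o)
s=least_squares(res,[.6,.05,.1,.1],loss="soft_l1")
C=np.linalg.inv(s.jac.T@s.jac)
print("pose",s.x,"sd",np.sqrt(np.diag(C)))
print(np.round(res(s.x).reshape(-1,2),1).tolist())
a=s.x[3]
for nm,q in [("tab",loc('B',-.06,.166,a)),("hinge",[0,0,.0555])]:print(nm,world(s.x,q))
E
python3 fit.py
```

```text
pose [0.56687492 0.03003321 0.12899802 0.1044226 ] sd [0.00091055 0.00085222 0.00490536 0.01687029]
[[-0.7, 0.1], [-0.1, -0.6], [-0.4, -0.9], [-0.1, -0.5], [-0.6, 0.0], [-0.2, -0.9], [-0.2, 0.1], [-0.4, -0.5], [-0.5, -0.3], [0.7, -0.0], [-0.1, 0.2], [0.9, -0.3], [-0.6, -0.7], [-0.4, 0.4], [0.9, 0.9], [-0.6, 0.8], [-0.2, 0.0], [-1.3, 0.6], [0.1, 0.2], [0.1, 0.7], [0.3, -0.5], [0.4, -0.3], [-0.8, -0.5], [-0.8, 0.6], [0.4, 0.5], [-0.3, -0.2], [0.7, 0.0], [0.8, 0.2], [-0.0, 1.2], [2.6, 1.8]]
tab [ 0.52858799 -0.14122839  0.07454313]
hinge [0.56687492 0.03003321 0.0555    ]
```

```bash
cat > h.py <<'E'
import numpy as np,sys
from scipy.spatial.transform import Rotation as Ro
from rig import get_obs
P=[.5669,.0300,.1290]
def b2w(q):
    c,s=np.cos(P[2]),np.sin(P[2]); return np.array([P[0]+c*q[0]-s*q[1],P[1]+s*q[0]+c*q[1],q[2]])
def w2b(w):
    c,s=np.cos(P[2]),np.sin(P[2]); d=np.array(w)-[P[0],P[1],0]; return np.array([c*d[0]+s*d[1],-s*d[0]+c*d[1],d[2]])
def ori(tdeg,flip):  # tool x = (0,cos t,-sin t) in binder; tool y = flip*binder x
    t=np.radians(tdeg); x=np.array([0,np.cos(t),-np.sin(t)]); y=np.array([flip,0,0.])
    return Ro.from_euler('z',P[2])*Ro.from_matrix(np.c_[x,y,np.cross(x,y)])
def show():
    o=get_obs(); R=Ro.from_quat(o["ee_rot"]); Rb=Ro.from_euler('z',-P[2])*R
    print("t",round(o["t"],2),"bind",np.round(w2b(o["tool_pos"])*1e3,1),"toolx,y(binder)",np.round(Rb.as_matrix()[:,:2].T,2).tolist(),"F",np.round(o["contact_force"],1),"j",np.round(o["joints"],2))
    return o,R
def row(bx,by,z,tdeg,flip):
    o,R=show(); w=b2w(np.array([bx,by,z])/1e3)
    d=R.inv().apply(w-o["tool_pos"])*1e3; r=(R.inv()*ori(tdeg,flip)).as_rotvec()
    print((bx,by,z,tdeg),"->",np.round(d,0),np.round(r,3),"n>=",round(max(np.linalg.norm(d)/50,np.linalg.norm(r)/.15),1))
E
python3 - <<'E'
from h import *
for f in(1,-1):
    row(-60,150,260,90,f); row(-60,-270,200,25,f)
E
```

```text
t 0.1 bind [-269.7  621.2  221.8] toolx,y(binder) [[-0.0, -0.0, -1.0], [0.46, 0.89, -0.0]] F [-0.4 -0.6  0. ] j [-1.33  0.33  0.04  1.47 -0.01  1.34 -0.06]
(-60, 150, 260, 90) -> [ -38. -324.  402.] [1.097e+00 1.000e-03 1.000e-03] n>= 10.3
t 0.1 bind [-269.7  621.2  221.8] toolx,y(binder) [[-0.0, -0.0, -1.0], [0.46, 0.89, -0.0]] F [-0.4 -0.6  0. ] j [-1.33  0.33  0.04  1.47 -0.01  1.34 -0.06]
(-60, -270, 200, 25) -> [  23. -697.  593.] [0.972 1.014 0.621] n>= 18.3
t 0.1 bind [-269.7  621.2  221.8] toolx,y(binder) [[-0.0, -0.0, -1.0], [0.46, 0.89, -0.0]] F [-0.4 -0.6  0. ] j [-1.33  0.33  0.04  1.47 -0.01  1.34 -0.06]
(-60, 150, 260, 90) -> [ -38. -324.  402.] [-2.045e+00 -1.000e-03  1.000e-03] n>= 13.6
t 0.1 bind [-269.7  621.2  221.8] toolx,y(binder) [[-0.0, -0.0, -1.0], [0.46, 0.89, -0.0]] F [-0.4 -0.6  0. ] j [-1.33  0.33  0.04  1.47 -0.01  1.34 -0.06]
(-60, -270, 200, 25) -> [  23. -697.  593.] [-1.787 -0.697  1.14 ] n>= 18.3
```

>>> servo_tool(jaw=0, rows="-4 -32 40 0.11 0 0; -8 -64 80 0.22 0 0; -12 -97 120 0.33 0 0; -16 -130 160 0.44 0 0; -20 -162 200 0.55 0 0; -24 -195 240 0.66 0 0; -28 -227 280 0.77 0 0; -32 -260 320 0.88 0 0; -36 -292 360 0.99 0 0; -38 -324 402 1.1 0 0")

```text
t: 1.1
tool_pos: [0.4795, 0.1839, 0.26]
ee_rot: [0.469, 0.53, -0.469, 0.529]
contact_force: [1.2, 1.4, 1.0]
width: 0.0149
```

```bash
python3 - <<'E'
from h import *
row(-60,-290,230,90,1);row(-60,-290,230,25,1)
E
```

```text
t 1.1 bind [-66.9 163.9 260. ] toolx,y(binder) [[0.0, 0.0, -1.0], [1.0, -0.01, 0.0]] F [1.2 1.4 1. ] j [-0.9   0.02  0.45  1.76 -0.01  1.37 -0.32]
(-60, -290, 230, 90) -> [ 30.  10. 454.] [-0.007 -0.    -0.   ] n>= 9.1
t 1.1 bind [-66.9 163.9 260. ] toolx,y(binder) [[0.0, 0.0, -1.0], [1.0, -0.01, 0.0]] F [1.2 1.4 1. ] j [-0.9   0.02  0.45  1.76 -0.01  1.37 -0.32]
(-60, -290, 230, 25) -> [ 30.  10. 454.] [-0.006  1.134 -0.004] n>= 9.1
```

>>> servo_tool(jaw=0, rows="3 0 44 0 0.11 0; 6 0 88 0 0.22 0; 9 0 132 0 0.33 0; 12 0 176 0 0.44 0; 15 0 220 0 0.56 0; 18 0 264 0 0.68 0; 21 0 308 0 0.8 0; 24 0 352 0 0.92 0; 27 0 396 0 1.03 0; 30 0 440 0 1.13 0")

```text
t: 2.1
tool_pos: [0.5294, -0.202, 0.2244]
ee_rot: [0.635, 0.728, -0.18, 0.188]
contact_force: [0.8, 0.8, -1.6]
width: 0.0007
```

```bash
python3 - <<'E'
from h import *
row(-60,-290,230,25,1);row(-60,-230,60,25,1)
E
```

```text
t 2.1 bind [ -67.  -225.3  224.4] toolx,y(binder) [[-0.01, 0.87, -0.5], [1.0, 0.0, -0.02]] F [ 0.8  0.8 -1.6] j [ 0.4   0.75  0.46  1.3  -0.87  2.07  0.97]
(-60, -290, 230, 25) -> [-59.   7.  27.] [-0.021  0.089  0.012] n>= 1.3
t 2.1 bind [ -67.  -225.3  224.4] toolx,y(binder) [[-0.01, 0.87, -0.5], [1.0, 0.0, -0.02]] F [ 0.8  0.8 -1.6] j [ 0.4   0.75  0.46  1.3  -0.87  2.07  0.97]
(-60, -230, 60, 25) -> [ 78.  11. 144.] [-0.021  0.089  0.012] n>= 3.3
```

>>> servo_tool(rows="0 0 0 0 0 0; 0 0 0 0 0 0; 0 0 0 0 0 0; 0 0 0 0 0 0")

```text
t: 2.5
tool_pos: [0.5307, -0.1976, 0.2282]
ee_rot: [0.633, 0.728, -0.18, 0.192]
contact_force: [1.0, 0.4, -0.6]
width: 0.0004
```

```bash
python3 - <<'E'
from h import *
row(-60,-235,120,25,1);row(-60,-235,50,25,1)
E
```

```text
t 2.5 bind [ -65.2 -221.   228.2] toolx,y(binder) [[-0.02, 0.86, -0.51], [1.0, 0.01, -0.02]] F [ 1.   0.4 -0.6] j [ 0.38  0.74  0.47  1.3  -0.88  2.07  0.97]
(-60, -235, 120, 25) -> [ 43.   7. 100.] [-0.014  0.096  0.014] n>= 2.2
t 2.5 bind [ -65.2 -221.   228.2] toolx,y(binder) [[-0.02, 0.86, -0.51], [1.0, 0.01, -0.02]] F [ 1.   0.4 -0.6] j [ 0.38  0.74  0.47  1.3  -0.88  2.07  0.97]
(-60, -235, 50, 25) -> [ 78.   8. 161.] [-0.014  0.096  0.014] n>= 3.6
```

```bash
cat >> h.py <<'E'
_o=ori
def ori(tdeg,flip,phi=None):
    phi=PHI if phi is None else phi
    return Ro.from_euler('z',-np.radians(phi))*_o(tdeg,flip)
PHI=25
E
python3 - <<'E'
from h import *
row(-68,-235,120,30,1);row(-68,-235,46,30,1)
E
```

```text
t 2.5 bind [ -65.2 -221.   228.2] toolx,y(binder) [[-0.02, 0.86, -0.51], [1.0, 0.01, -0.02]] F [ 1.   0.4 -0.6] j [ 0.38  0.74  0.47  1.3  -0.88  2.07  0.97]
(-68, -235, 120, 30) -> [ 43.  -1. 100.] [0.207 0.012 0.392] n>= 3.0
t 2.5 bind [ -65.2 -221.   228.2] toolx,y(binder) [[-0.02, 0.86, -0.51], [1.0, 0.01, -0.02]] F [ 1.   0.4 -0.6] j [ 0.38  0.74  0.47  1.3  -0.88  2.07  0.97]
(-68, -235, 46, 30) -> [ 80.   1. 164.] [0.207 0.012 0.392] n>= 3.7
```

>>> servo_tool(rows="11 0 25 0.05 0 0.1; 22 0 50 0.1 0 0.2; 33 0 75 0.15 0 0.3; 43 0 100 0.2 0.01 0.39; 43 0 100 0.2 0.01 0.39; 43 0 100 0.2 0.01 0.39")

```text
t: 3.1
tool_pos: [0.5303, -0.2116, 0.1207]
ee_rot: [0.778, 0.573, -0.207, 0.155]
contact_force: [0.3, -0.2, 0.1]
width: 0.0003
```

```bash
python3 - <<'E'
from h import *
row(-68,-235,46,30,1);row(-68,-168,46,30,1)
E
```

```text
t 3.1 bind [ -67.4 -234.9  120.7] toolx,y(binder) [[0.36, 0.79, -0.5], [0.91, -0.42, 0.0]] F [ 0.3 -0.2  0.1] j [ 0.44  0.71  0.51  1.65 -1.08  1.74  1.  ]
(-68, -235, 46, 30) -> [37. -1. 65.] [ 0.008 -0.     0.003] n>= 1.5
t 3.1 bind [ -67.4 -234.9  120.7] toolx,y(binder) [[0.36, 0.79, -0.5], [0.91, -0.42, 0.0]] F [ 0.3 -0.2  0.1] j [ 0.44  0.71  0.51  1.65 -1.08  1.74  1.  ]
(-68, -168, 46, 30) -> [ 90. -29.  34.] [ 0.008 -0.     0.003] n>= 2.0
```

>>> servo_tool(rows="18 0 32 0 0 0; 37 0 65 0 0 0; 37 0 65 0 0 0; 62 -13 51 0 0 0; 87 -27 36 0 0 0; 87 -27 36 0 0 0; 87 -27 36 0 0 0")

```text
t: 3.8
tool_pos: [0.523, -0.1499, 0.0472]
ee_rot: [0.779, 0.572, -0.206, 0.156]
contact_force: [0.3, -0.3, 0.2]
width: 0.0005
```

```bash
python3 - <<'E'
from h import *
from rig import imaging
import cv2
a=imaging.capture("side")[120:260,210:410];b=imaging.capture("top")[150:260,240:400]
cv2.imwrite("pics/s1.png",cv2.vconcat([cv2.resize(a,(600,420),interpolation=cv2.INTER_CUBIC)]))
cv2.imwrite("pics/t1.png",cv2.resize(b,None,fx=4,fy=4,interpolation=cv2.INTER_CUBIC))
row(-68,-165,76,30,1);row(-68,-154,118,30,1);
E
```

```text
t 3.9 bind [ -67.2 -174.1   46.1] toolx,y(binder) [[0.37, 0.78, -0.5], [0.91, -0.42, 0.01]] F [ 0.1 -0.9 -0.3] j [ 0.39  0.75  0.47  1.79 -1.12  1.61  1.11]
(-68, -165, 76, 30) -> [ -8.  -4. -30.] [ 0.007  0.    -0.001] n>= 0.6
t 3.9 bind [ -67.2 -174.1   46.1] toolx,y(binder) [[0.37, 0.78, -0.5], [0.91, -0.42, 0.01]] F [ 0.1 -0.9 -0.3] j [ 0.39  0.75  0.47  1.79 -1.12  1.61  1.11]
(-68, -154, 118, 30) -> [-21.  -9. -71.] [ 0.007  0.    -0.001] n>= 1.5
```

View pics/s1.png

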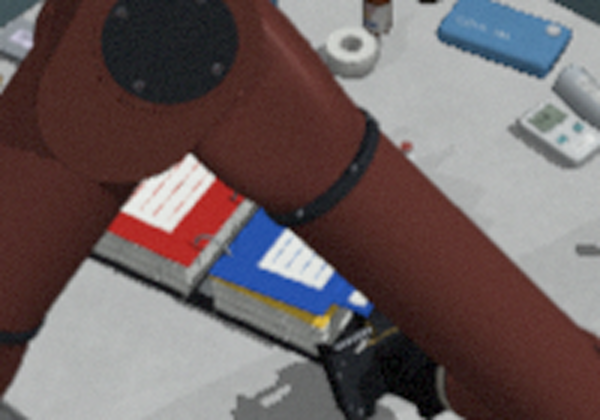

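The shut fingers sit just under the blue tab, near (345, 320) in this crop, and clear of the pages. Next is the lift arc.

```bash
cat >> h.py <<'E'
def arc(angs,r=168,d=12,bx=-66,ts=None,phi=25):
    o,R=show()
    for i,a in enumerate(angs):
        w=b2w(np.array([bx,-(r*np.cos(a)+d*np.sin(a)),55.5+r*np.sin(a)-d*np.cos(a)])/1e3)
        v=R.inv().apply(w-o["tool_pos"])*1e3; q=(R.inv()*ori(30 if ts is None else ts[i],1,phi)).as_rotvec()
        print(round(a,2),np.round(v,0),np.round(q,2))
E
python3 -c "
from h import *
arc(np.arange(.1,1.31,.15))"
```

```text
t 3.9 bind [ -67.2 -174.1   46.1] toolx,y(binder) [[0.37, 0.78, -0.5], [0.91, -0.42, 0.01]] F [ 0.1 -0.9 -0.3] j [ 0.39  0.75  0.47  1.79 -1.12  1.61  1.11]
0.1 [ -2.  -1. -15.] [ 0.01  0.   -0.  ]
0.25 [-13.  -2. -38.] [ 0.01  0.   -0.  ]
0.4 [-20.  -5. -62.] [ 0.01  0.   -0.  ]
0.55 [-24.  -9. -87.] [ 0.01  0.   -0.  ]
0.7 [ -24.  -14. -111.] [ 0.01  0.   -0.  ]
0.85 [ -21.  -21. -136.] [ 0.01  0.   -0.  ]
1.0 [ -14.  -29. -159.] [ 0.01  0.   -0.  ]
1.15 [  -4.  -37. -180.] [ 0.01  0.   -0.  ]
1.3 [   9.  -47. -199.] [ 0.01  0.   -0.  ]
```

>>> servo_tool(rows="-2 -1 -15 0 0 0; -8 -2 -27 0 0 0; -13 -2 -38 0 0 0; -17 -4 -50 0 0 0; -20 -5 -62 0 0 0; -24 -9 -87 0 0 0; -24 -14 -111 0 0 0; -21 -21 -136 0 0 0; -14 -29 -159 0 0 0; -14 -29 -159 0 0 0")

```text
t: 4.9
tool_pos: [0.5136, -0.0751, 0.1921]
ee_rot: [0.779, 0.572, -0.206, 0.155]
contact_force: [-0.6, -0.1, -0.3]
width: 0.0004
```

```bash
python3 - <<'E'
from h import *
from rig import imaging
import cv2
a=imaging.capture("wrist");b=imaging.capture("top")[130:260,220:400]
cv2.imwrite("pics/t2.png",cv2.vconcat([cv2.resize(b,(540,390),interpolation=cv2.INTER_CUBIC),cv2.resize(a,(540,337))])[:600])
cv2.imwrite("pics/w2.png",cv2.resize(a,(540,200)))
cv2.imwrite("pics/m2.png",cv2.hconcat([cv2.resize(b,(400,289),interpolation=cv2.INTER_CUBIC),cv2.resize(a,(400,289))]))
arc(np.arange(1.15,2.4,.15))
E
```

```text
t 5.0 bind [-66.7 -99.2 189.8] toolx,y(binder) [[0.37, 0.79, -0.5], [0.91, -0.42, 0.01]] F [0.2 0.1 0. ] j [ 0.25  0.42  0.51  1.91 -1.07  1.61  0.87]
1.15 [  9.  -8. -21.] [ 0.01 -0.   -0.  ]
1.3 [ 22. -17. -41.] [ 0.01 -0.   -0.  ]
1.45 [ 37. -27. -58.] [ 0.01 -0.   -0.  ]
1.6 [ 56. -38. -72.] [ 0.01 -0.   -0.  ]
1.75 [ 76. -48. -82.] [ 0.01 -0.   -0.  ]
1.9 [ 98. -59. -90.] [ 0.01 -0.   -0.  ]
2.05 [120. -69. -93.] [ 0.01 -0.   -0.  ]
2.2 [144. -78. -93.] [ 0.01 -0.   -0.  ]
2.35 [167. -87. -90.] [ 0.01 -0.   -0.  ]
```

View pics/m2.png

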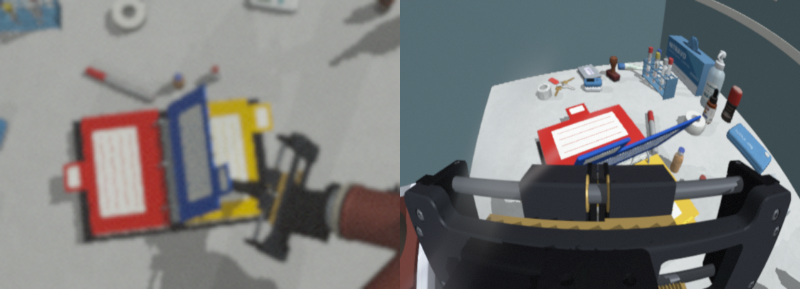

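The blue leaf is lifted to about 1 rad, with the fingertip under its tab at about (222, 185) in the left half. The yellow leaf is still flat, so I'll push the blue one on over.

>>> servo_tool(rows="9 -8 -21 0 0 0; 22 -17 -41 0 0 0; 37 -27 -58 0 0 0; 56 -38 -72 0 0 0; 76 -48 -82 0 0 0; 98 -59 -90 0 0 0; 120 -69 -93 0 0 0; 144 -78 -93 0 0 0; 144 -78 -93 0 0 0; 144 -78 -93 0 0 0")

```text
t: 6.0
tool_pos: [0.4906, 0.1091, 0.1969]
ee_rot: [0.779, 0.571, -0.208, 0.154]
contact_force: [0.3, -0.3, 1.2]
width: 0.0006
```

```bash
python3 - <<'E'
from h import *
from rig import imaging
import cv2
a=imaging.capture("wrist");b=imaging.capture("top")[130:260,220:400]
cv2.imwrite("pics/m3.png",cv2.hconcat([cv2.resize(b,(400,289),interpolation=cv2.INTER_CUBIC),cv2.resize(a,(400,289))]))
arc(np.arange(2.2,3.15,.1),r=150,d=14,bx=-55,ts=np.linspace(30,85,10))
E
```

```text
t 6.1 bind [-65.   87.4 197.4] toolx,y(binder) [[0.37, 0.78, -0.5], [0.91, -0.42, 0.0]] F [ 1. -1.  0.] j [ 0.    0.15  0.39  2.19 -1.17  1.31  0.73]
2.2 [ 2. 13. 13.] [ 0. -0. -0.]
2.3 [16.  8. 15.] [ 0.   -0.11 -0.  ]
2.4 [30.  3. 18.] [ 0.   -0.21 -0.  ]
2.5 [43. -1. 22.] [ 0.   -0.32 -0.  ]
2.6 [57. -5. 28.] [ 0.   -0.43 -0.  ]
2.7 [69. -9. 35.] [ 0.   -0.53 -0.  ]
2.8 [ 82. -12.  43.] [ 0.   -0.64 -0.  ]
2.9 [ 93. -14.  53.] [ 0.   -0.75 -0.  ]
3.0 [104. -16.  64.] [ 0.   -0.85 -0.  ]
3.1 [113. -18.  75.] [ 0.   -0.96 -0.  ]
```

View pics/m3.png

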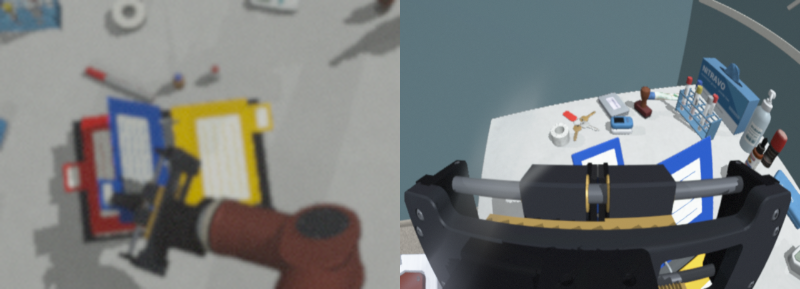

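The leaf is past vertical at about 2.2 rad. The tip is on its face, and I'll turn the tool upright while pressing down.

>>> servo_tool(rows="2 13 13 0 0 0; 16 8 15 0 -0.11 0; 30 3 18 0 -0.21 0; 43 -1 22 0 -0.32 0; 57 -5 28 0 -0.43 0; 69 -9 35 0 -0.53 0; 82 -12 43 0 -0.64 0; 93 -14 53 0 -0.75 0; 104 -16 64 0 -0.85 0; 113 -18 75 0 -0.96 0")

```text
t: 7.1
tool_pos: [0.4935, 0.1716, 0.0765]
ee_rot: [0.596, 0.433, -0.545, 0.401]
contact_force: [-0.2, -0.8, -0.0]
width: 0.0001
```

>>> servo_tool(rows="0 0 0 0 0 0; 0 0 0 0 0 0; 3 0 0 0 0 0; 6 0 0 0 0 0; 8 0 0 0 0 0")

```text
t: 7.6
tool_pos: [0.4924, 0.1721, 0.068]
ee_rot: [0.596, 0.435, -0.544, 0.4]
contact_force: [-0.2, -0.9, 0.3]
width: 0.0008
```

```bash
python3 - <<'E'
from h import *
row(-55,135,57,88,1)
E
```

```text
t 7.6 bind [-55.6 150.5  68. ] toolx,y(binder) [[0.04, 0.08, -1.0], [0.91, -0.42, 0.0]] F [-0.2 -0.9  0.3] j [-0.49  0.18  0.12  2.   -0.11  0.9  -0.61]
(-55, 135, 57, 88) -> [10.  7. 15.] [ 0.    -0.054 -0.004] n>= 0.4
```

>>> servo_tool(rows="0 4 8 0 0 0; 2 7 15 0 -0.05 0; 4 7 15 0 -0.05 0; 6 7 15 0 -0.05 0; 8 7 15 0 -0.05 0; 9 7 15 0 -0.05 0; 10 7 15 0 -0.05 0; 10 7 15 0 -0.05 0")

```text
t: 8.4
tool_pos: [0.4947, 0.1575, 0.0576]
ee_rot: [0.582, 0.425, -0.558, 0.411]
contact_force: [-4.2, -2.3, 13.0]
width: 0.0006
```

>>> servo_tool(rows="1 0 0 0 0 0; 2 0 0 0 0 0; 2 0 0 0 0 0; 2 0 0 0 0 0")

```text
t: 8.8
tool_pos: [0.4948, 0.1576, 0.0571]
ee_rot: [0.582, 0.425, -0.558, 0.411]
contact_force: [-11.1, -5.3, 30.6]
width: 0.0006
```

The leaf is seated: the tip stopped at z = 57 mm with 30 N of firm contact. Now I'll retreat straight up and check.

>>> servo_tool(rows="-5 0 0 0 0 0; -30 0 0 0 0 0; -70 0 0 0 0 0; -110 0 0 0 0 0; -150 0 0 0 0 0; -170 -30 -30 0 0 0; -170 -60 -65 0 0 0; -170 -90 -100 0 0 0; -170 -115 -130 0 0 0; -170 -115 -130 0 0 0")

```text
t: 9.8
tool_pos: [0.418, 0.3159, 0.2291]
ee_rot: [0.58, 0.428, -0.557, 0.413]
contact_force: [-0.8, 0.5, -0.1]
width: 0.0006
```

```bash
python3 - <<'E'
from h import *
from rig import imaging
import cv2
show()
a=imaging.capture("side")[120:260,210:410];b=imaging.capture("top")[150:250,230:360]
cv2.imwrite("pics/m4.png",cv2.hconcat([cv2.resize(b,(400,308),interpolation=cv2.INTER_CUBIC),cv2.resize(a,(400,308),interpolation=cv2.INTER_CUBIC)]))
E
```

```text
t 9.8 bind [-110.9  302.7  229.1] toolx,y(binder) [[0.02, 0.04, -1.0], [0.91, -0.41, 0.0]] F [-0.8  0.5 -0.1] j [-0.69  0.05 -0.03  1.79 -0.02  1.27 -1.01]
```

View pics/m4.png

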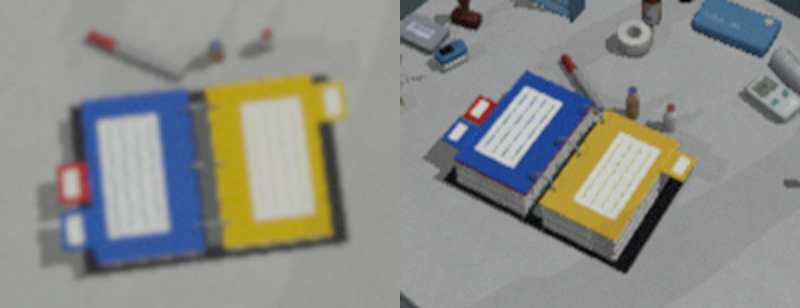

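The blue leaf lies flush on the red one, with its tabs at (75, 230) and (72, 183). The yellow leaf is flat on the right, the bystanders near the binder haven't moved, and the arm is clear.

```bash
python3 -c "
from rig import env; print(env.sign_off())"
```

```text
the job is handed in; nothing more can be done
None
```

The blue divider leaf is now flat on the left, on top of the red leaf, and the job is handed in at about 10 s of the 48 s allowed. With the fingers shut, I pushed it up from under its tab, took it over the rings, and pressed it down at about 30 N. The fingertip stopped at 57 mm, which is the expected height of the leaf's top when flat. I then moved the arm clear.

The last top and side pictures show the blue leaf flush on the left. The yellow leaf is flat on the right and the red leaf is still on the left. The marker, vials and oximeter look unmoved. The plaster roll and the black pen were outside those last crops, so I did not check them, but the tool never went low near them.

One thing did not go as planned: my first tool tilt ran into a wrist joint limit. I came in about 25° off square to the tab instead. No other check failed or disagreed.

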